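# Clamp a bracket square against its stops on the welding table

### The arm

A 6-joint arm with a two-finger parallel gripper is mounted at the origin on the work surface. World frame = base frame: x ahead of the robot, y to its left, z up, the work surface at z = 0. Lengths are in m, angles in rad, forces in N, time in s.
With the tool pointing down it reaches from about 0.3 to 0.775 m from the base axis. Payload 14.6 kg.
Tool frame: the origin (TCP) lies at the very end of the fingers, on their centre line; the grasp point (between the pads) lies 19 mm behind it; z points along the fingers, y is the line along which they close (so a half turn about z gives the same grasp; the last joint's range is limited). The gripper opens to 94 mm and grips with 3 to 60 N. Pads are 16 mm wide; open, the fingers measure 119 mm over their backs; the gripper's body (75 mm by 177 mm) begins 78 mm behind the grasp point.
Start: joints at [-1.169, 0.3, 1.521, -0, 1.321, -0.067], TCP at [0.248, -0.491, 0.205] pointing down, gripper open.
Joint ranges: [-3.03, 3.03], [-0.79, 2.21], [0.23, 2.52], [-1.04, 4.18], [0, 3.07], [-2.55, 2.55]. Speed limits (rad/s): [2.22, 2.22, 2.57, 3.14, 3.14, 3.14].

### API

Orientations are given as [roll, pitch, yaw] about the fixed x, y, z axes, in that order (R = Rz(yaw) Ry(pitch) Rx(roll)).
In Python, from station import ctrl gives the robot as it stands.
- The arm moves only by the tool move_arm, never from a script. Its argument "increments" is a list of rows, each a list of 7 numbers: the opening, from 0 (shut) to 1 (fully open), then the shift along the tool's x, y, z in units of 50 mm (1.0 is 50 mm), then the turn, a rotation vector about the tool's x, y, z in rad. In form: [[claw, tx, ty, tz, rx, ry, rz], ...]. A call has 1 to 20 rows; each row shifts and turns the commanded pose from where the row before left it, along the tool's axes as they then stand; what a row does not reach is not made up. A row lasts 1/10 s, in which the tool goes at most 50 mm and 8.59 degrees, less where a joint would pass 70% of its speed; a pose out of reach is approached as far as the arm can. A call is refused whole if a number of a shift passes 1 or a number of a turn 0.15, either way. A call with a gripper value outside its range is refused whole. The fingers move at their own pace and stop on an object; "force" is the grip in N (left out, the last holds). Time passes only in rows, so rows that do not move let the fingers close. It gives the time, the measured TCP pose, the force, the opening and the grip force at its end, in the units of the state.
- ctrl.get_obs(): the state, without advancing time (a new reading comes with each control period).
- ctrl.camera(name): name is "scene" or "top"; returns a dict with "color" (400x640x3 uint8, blue, green, red), "K" (3x3 intrinsics, pixels), "distortion" ([k1, k2, p1, p2, k3] as OpenCV has them; the pictures are not rectified), "pose" (4x4, takes a point from camera to world coordinates). Camera axes: x right, y down, z forward; pixel columns grow to the right and rows downward; lengths in m; the calibration is good to about 2 mm. A picture is of the moment at which its call begins. There is no depth.
- ctrl.hand_in(): hands the job in; it is judged then, once.
Trained networks look in a picture, given as the dict that the camera call returned (one of the last four; its "shot" number tells which), for a name from the list of things; names that differ only in an ending like _2 or _b are one class to them, and where a whole thing is asked for, a point or a joint stands for the part that bears it (a point fixed in the world has none). Each returns a list of dicts, best first, with "conf" (0 to 1); they miss things now and then, are a little off and sometimes report something else, mostly with a low value. They report only what shows in the picture. A call takes as long as a camera call. They do not tell look-alikes from the thing itself.
- ctrl.cut_out(name, picture): "mask" (400x640 bool, what is visible of it) and "centre" ([row, column] in pixels, amid what is visible of it).
The state is a dict: "time_s": time; "qpos": joint angles; "joint_vel": joint speeds; "tau": joint torques, N m; "ee_pos": TCP position; "eef_rot": TCP orientation; "force": force on the tool from outside, world axes, zero at the start; "moment": the same for the moment, N m; "grip_width": finger opening in m; "grip_force": force on a finger pad.
Only numpy, scipy, OpenCV 4.12 (cv2) and the standard library are available. Lean on these libraries where they do the work, as an engineer would, in place of code of your own. Each camera call takes 0.05 s, during which the arm holds its last target. There are 200 camera calls.

### The job

Slide the steel angle bracket under the blue bridge clamp until its front edge sits fully home and square against both stop posts, then wind the clamp's crank clockwise (seen from above) until the screw foot stops tight on the bracket. Leave the bracket clamped there, and do not disturb the leaf panels, pliers and wood offcut around it.

Things in the scene. Friction and masses are not known exactly. Their poses are not given: they have to be found in the camera images.
- clamp: Blue bridge clamp fixed to the table. Origin on the table top below the screw axis; local x points the way the bracket must be pushed, z up. Two uprights (inner faces at y = +-79 mm, 34 mm along x; feet reach y = +-113, x = +-30 mm) carry a crossbar at x = -17..17 mm, 64 to 86 mm above the table (centre boss 60 to 94 mm, radius 19).
- bracket: Loose dark steel angle bracket, 0.5 to 0.8 kg: a flat leg 150 x 90 x 5 mm on the table, and across its rear end an upright flange 90 mm wide, 5 mm thick, 45 mm high. Origin: centre of the leg's underside; x runs from the flange (outer face x = -75 mm) to the front edge (+75 mm), z up. Home: origin at clamp x = -45 mm. Starts 35 to 70 mm short, up to 0.15 rad askew.
- nose (a point): Middle of the bracket's front edge, on its underside.
- flange (a point): Middle of the top edge of the bracket's flange, in the plane of its outer face (the face away from the stops), 45 mm above the table.
- foot: Steel screw with a round foot, 28 mm diameter, on the clamp's vertical axis; origin at the centre of the foot's underside. It does not turn with the crank; it sinks 12 mm for each full clockwise turn. Underside 23 mm above the table at crank value 0; it meets the 5 mm leg of the bracket at about 9.4 rad.
- crank (a joint): Crank angle in rad, growing clockwise seen from above (winding the foot down); starts between 0 and 3.5. At 0 the crank arm points along the clamp's +x. Turning freely takes about 2.5 to 4 N at the handle; the torque rises quickly once the foot bears on the bracket. It stays where it is left; let go when tight (5 N or more at the handle) it springs back by up to 0.3 rad and stays tight.
- hub (a point): Centre of the top of the crank's hub (radius 14 mm, 18 mm high), on the screw axis, 8 mm above the top face of the crank arm. Underside of the crank arm is 110 mm above the foot's underside; the arm is 10 mm thick, 16 mm wide.
- handle (a point): Centre of the top of the crank's upright black handle: a cylinder 18 mm diameter standing 50 mm above the crank arm, 50 mm from the screw axis. It can be pushed round with a finger from any side; it sinks together with the foot.
- leaf_a: Folded dark steel leaf panel, 210 x 130 mm, ridge about 15 mm high; bystander to be left alone. Origin under its middle.
- leaf_b: A second, like leaf panel; bystander. Origin under its middle.
- pliers: Pliers with red handles, lying flat, 180 x 56 x 12 mm; bystander. Origin near the pivot.
- offcut: Wood offcut 160 x 45 x 22 mm; bystander. Origin under its middle.
- stops (a point): Point on the table midway between the faces of the two bare steel stop posts (16 mm diameter, 30 mm high), which are fixed beyond the bridge at local (38, +-28) mm of the clamp; their faces towards the bracket, and this point, lie at clamp x = 30 mm.
Things that resemble listed ones, but are neither listed nor needed, are in the scene too. Of the things that look like the clamp, the largest one is meant.

How it is judged:
By the outcome, as a careful person would: the job done as asked, in the order asked, and still so for the second after the job is handed in, with the robot touching nothing.
It also fails if it takes over 59 s, if anything falls off the work surface, if the arm or the gripper's body presses on something with over 40 N, if the wrist force passes 120 N, or if a joint passes its speed limit or range.

## Working session

There is one attempt and no reset: what is moved stays moved. The work goes in short steps, Python scripts to look and compute and a tool call to move; the robot and the scene stay as the last step left them, time stands still between calls to the robot, and variables do not carry over. Pictures are saved under pics/ and viewed, at most 10 in all, crops included, and the job is handed in when it is done.

Besides the shell and the picture viewer there is one more tool, called after "Emit:" as name(argument=value, ...), one argument or row to a line, values as JSON. move_arm: Moves the arm, as the interface text tells. Its arguments: {"type":"object","properties":{"increments":{"type":"array","items":{"type":"array","items":{"type":"number"}}},"force":{"type":"number"}},"required":["increments"]}

```bash
mkdir -p pics; ls; cat > h.py <<'E'
import numpy as np, cv2
from station import ctrl
def shot(n,name):
    p=ctrl.camera(n); cv2.imwrite(f'pics/{name}.png',p['color']); return p
def ray(p,u,v):
    q=cv2.undistortPoints(np.array([[[u,v]]],float),p['K'],np.array(p['distortion'],float))[0,0]
    T=np.array(p['pose']); return T[:3,3],T[:3,:3]@np.array([q[0],q[1],1])
def pt(p,u,v,z):
    o,d=ray(p,u,v); return o+d*(z-o[2])/d[2]
def proj(p,X):
    T=np.linalg.inv(np.array(p['pose'])); X=np.atleast_2d(X).astype(float)
    return cv2.projectPoints(X,cv2.Rodrigues(T[:3,:3])[0],T[:3,3],p['K'],np.array(p['distortion'],float))[0][:,0]
E
python3 - <<'E'
from h import *
for n in ('top','scene'):
    p=shot(n,n+'0'); print(n,np.round(p['pose'],3).tolist(),np.round(p['K'],1).tolist())
    for t in ('clamp','bracket','foot','crank','handle','hub','leaf_a','pliers','offcut'):
        print(t,[(round(d['conf'],2),np.round(d['centre']).tolist(),int(d['mask'].sum())) for d in ctrl.cut_out(t,p)])
print(ctrl.get_obs())
E
```

```text
pics
top [[0.022, -0.99, 0.138, 0.422], [-1.0, -0.019, 0.024, 0.019], [-0.021, -0.138, -0.99, 1.214], [0.0, 0.0, 0.0, 1.0]] [[389.4, 0.0, 319.9], [0.0, 389.4, 192.2], [0.0, 0.0, 1.0]]
clamp [(0.9, [195.0, 288.0], 1217), (0.72, [128.0, 274.0], 585), (0.71, [279.0, 323.0], 611)]
bracket [(0.88, [208.0, 328.0], 1347)]
foot [(0.53, [121.0, 271.0], 65), (0.44, [195.0, 280.0], 182)]
crank [(0.63, [122.0, 268.0], 55), (0.51, [277.0, 323.0], 132), (0.5, [197.0, 280.0], 208)]
handle [(0.6, [276.0, 323.0], 80), (0.56, [121.0, 267.0], 109), (0.45, [196.0, 282.0], 213)]
hub [(0.74, [198.0, 281.0], 201), (0.66, [123.0, 268.0], 98)]
leaf_a [(0.98, [184.0, 450.0], 1780), (0.68, [210.0, 195.0], 1582), (0.65, [194.0, 280.0], 216)]
pliers [(0.66, [199.0, 246.0], 404)]
offcut [(0.6, [238.0, 442.0], 787)]
scene [[-0.433, 0.567, -0.701, 1.646], [0.901, 0.283, -0.329, 0.535], [0.012, -0.774, -0.633, 1.123], [0.0, 0.0, 0.0, 1.0]] [[500.2, 0.0, 321.2], [0.0, 500.2, 195.9], [0.0, 0.0, 1.0]]
clamp [(0.75, [286.0, 338.0], 841), (0.74, [226.0, 352.0], 1325), (0.64, [185.0, 350.0], 536)]
bracket [(0.69, [223.0, 
[... 461 characters left out ...]
t []
{'time_s': 1.0, 'qpos': array([-1.16859678e+00,  2.99862096e-01,  1.52096261e+00,  3.62928396e-05,
        1.32068998e+00, -6.65656262e-02]), 'joint_vel': array([-7.84039618e-04,  3.57875986e-04,  6.60064841e-05,  5.95920156e-04,
       -9.96183698e-04, -7.08298039e-05]), 'tau': array([-1.03105956e-04, -5.31678557e+01, -3.52917838e+01,  7.08926213e-02,
        2.13581056e-02, -1.14879037e-05]), 'ee_pos': array([ 0.24850837, -0.49066732,  0.20548222]), 'eef_rot': array([ 3.14151252e+00, -2.99004809e-05,  4.68756189e-01]), 'force': array([ 0.22992696, -0.40544401,  1.33472988]), 'moment': array([ 0.00171145,  0.00359768, -0.02245791]), 'grip_force': 0.0, 'grip_width': 0.09383775451855915}
```

View pics/top0.png

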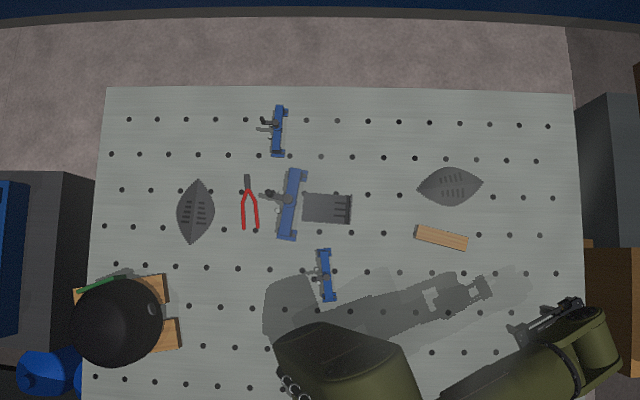

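View pics/scene0.png

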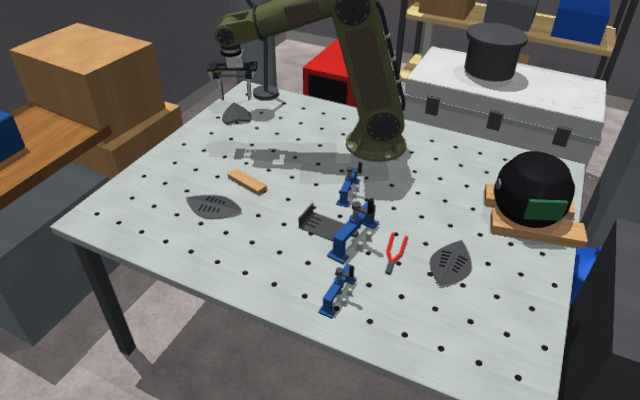

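The three clamp look-alikes in the top picture are at about (288,195), (274,128) and (323,279). The first is the largest, and the bracket at (328,208) lies in front of it with its flange at the right (x≈350). Next I'll check it in a close crop.

```bash
python3 - <<'E'
import cv2,numpy as np
a=cv2.imread('pics/top0.png')[155:250,230:360]; b=cv2.imread('pics/scene0.png')[180:275,285:415]
f=lambda i:cv2.resize(i,None,fx=6,fy=6,interpolation=cv2.INTER_CUBIC)
cv2.imwrite('pics/ctop.png',f(a)); cv2.imwrite('pics/cscene.png',f(b))
E
```

```text
(no output)
```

View pics/ctop.png

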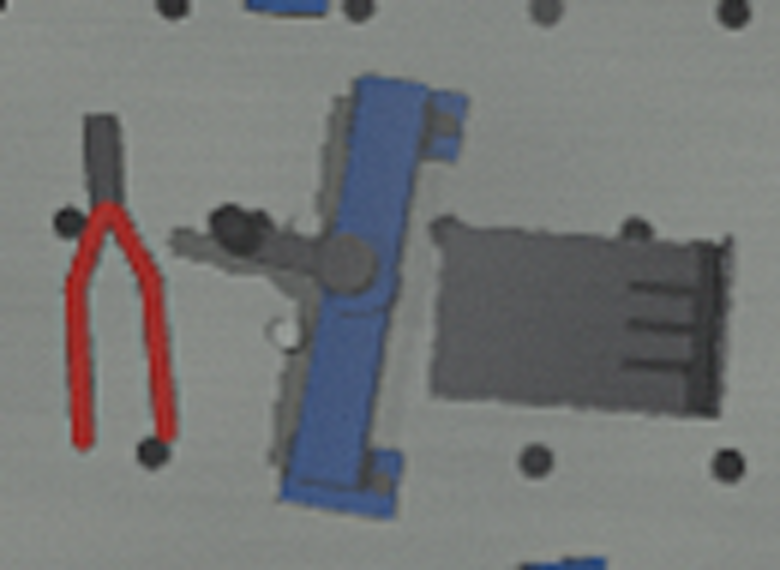

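View pics/cscene.png

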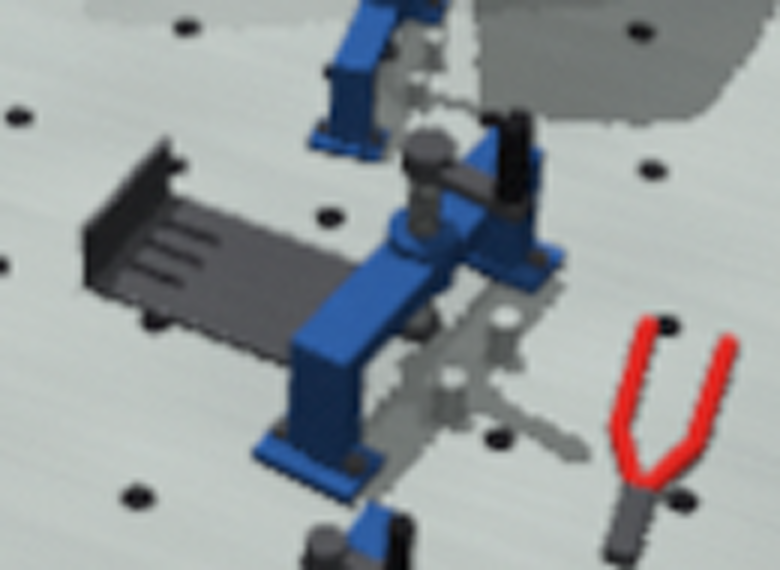

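The top crop shows the large clamp with its hub at (348,263), the handle at (232,222), a stop post at (287,333), and the bracket with its flange to the right at u≈725. The scene crop shows the stop post tops at (508,315) and (455,375) and the flange's top corners at (165,140) and (85,230). The choice fits the description, so I'll fit the poses.

```bash
cat > fit.py <<'E'
from h import *
from scipy.optimize import least_squares
def R(a): return np.array([[np.cos(a),-np.sin(a),0],[np.sin(a),np.cos(a),0],[0,0,1]])
def fit(obs,s0,pics):
    def res(s):
        return np.concatenate([(proj(pics[c],R(s[2])@(np.array(f(s) if callable(f) else f)/1000)+[s[0],s[1],0])[0]-uv) for c,f,uv in obs])
    r=least_squares(res,s0,loss='soft_l1',x_scale=[.01,.01,.05]+[.3]*(len(s0)-3)); return r.x,res(r.x).reshape(-1,2)
hub=lambda s:[0,0,151-12*s[3]/6.2832]
han=lambda s:[50*np.cos(s[3]),-50*np.sin(s[3]),193-12*s[3]/6.2832]
E
python3 - <<'E'
from fit import *
P={n:ctrl.camera(n) for n in('top','scene')}
t=lambda u,v:np.array([230+u/6-.4,155+v/6-.4]); s=lambda u,v:np.array([285+u/6-.4,180+v/6-.4])
c0=pt(P['top'],*t(348,263),.15); print(c0)
ob=[('top',[-30,-113,8],t(470,95)),('top',[-30,113,8],t(395,518)),('top',[38,28,30],t(287,333)),('top',hub,t(348,263)),('top',han,t(232,222)),
('scene',[38,28,30],s(508,315)),('scene',[38,-28,30],s(455,375)),('scene',hub,s(430,145)),('scene',han,s(515,117)),('scene',[-30,-113,8],s(258,452))]
for c in (0.1,3):
    x,r=fit(ob,[c0[0],c0[1],1.5,c],P); print(np.round(x,4)); print(np.round(r,1).tolist())
X=x
ob=[('top',[75,-45,5],t(445,228)),('top',[75,45,5],t(433,395)),('top',[-75,-45,45],t(733,238)),('top',[-75,45,45],t(718,415)),
('scene',[-75,45,45],s(167,138)),('scene',[-75,-45,45],s(85,230)),('scene',[-75,-45,0],s(87,288))]
b,r=fit(ob,[X[0],X[1]-.12,1.5],P); print(np.round(b,4)); print(np.round(r,1).tolist())
l=R(-X[2])@np.array([b[0]-X[0],b[1]-X[1],0]); print('bracket in clamp',l,b[2]-X[2])
E
```

```text
[0.551503   0.13345063 0.15      ]
[0.5523 0.1373 1.4525 0.1271]
[[-2.1, -0.6], [-0.2, 0.2], [-0.6, 0.2], [-1.4, -0.3], [-1.7, -0.3], [-1.0, -1.1], [-0.7, -0.7], [-0.6, -1.2], [-0.3, -0.4], [-1.0, -0.7]]
[0.5523 0.1373 1.4525 0.1271]
[[-2.1, -0.6], [-0.2, 0.2], [-0.6, 0.2], [-1.4, -0.3], [-1.7, -0.3], [-1.0, -1.1], [-0.7, -0.7], [-0.6, -1.2], [-0.3, -0.4], [-1.0, -0.7]]
[0.5408 0.0302 1.5177]
[[-1.2, -0.4], [-1.6, 0.4], [-0.8, -0.3], [-0.2, -0.1], [-1.0, -1.7], [-1.0, -1.5], [-1.1, -1.0]]
bracket in clamp [-0.10768447 -0.00119324  0.        ] 0.06523700172127755
```

Clamp is at (0.552, 0.137), yaw 1.4525, crank ≈0.13. The bracket sits 63 mm short and 0.065 rad askew. I'll move behind the flange with the fingers partly open, so both push and square it.

Emit:
move_arm(
  increments=[
    [0.5,0.614,-0.327,0,0,0,0],
    [0.5,0.614,-0.327,0,0,0,0],
    [0.5,0.614,-0.327,0,0,0,0],
    [0.5,0.614,-0.327,0,0,0,0],
    [0.5,0.614,-0.327,0,0,0,0],
    [0.5,0.614,-0.327,0,0,0,0],
    [0.5,0.614,-0.327,0,0,0,0],
    [0.5,0.614,-0.327,0,0,0,0],
    [0.5,0.614,-0.327,0,0,0,0],
    [0.5,0.614,-0.327,0,0,0,0],
    [0.5,0.614,-0.327,0,0,0,0],
    [0.5,0.614,-0.327,0,0,0,0],
    [0.5,0.614,-0.327,0,0,0,0],
    [0.5,0.614,-0.327,0,0,0,0],
  ],
)

```text
time_s: 2.5
ee_pos: [0.5292, -0.0909, 0.2055]
eef_rot: [3.141, -0.0, 0.469]
force: [-0.6, -0.3, -0.8]
grip_width: 0.0468
grip_force: 0.0
```

Emit:
move_arm(
  increments=[
    [0.5,0,0,0.4,0,0,-0.14],
    [0.5,0,0,0.4,0,0,-0.14],
    [0.5,0,0,0.4,0,0,-0.14],
    [0.5,0,0,0.4,0,0,-0.14],
    [0.5,0,0,0.4,0,0,-0.14],
    [0.5,0,0,0.4,0,0,-0.14],
    [0.5,0,0,0.4,0,0,-0.144],
    [0.5,0,0,0,0,0,0],
    [0.5,0,0,0,0,0,0],
  ],
)

```text
time_s: 3.4
ee_pos: [0.5287, -0.0923, 0.0659]
eef_rot: [-3.142, -0.0, 1.448]
force: [0.2, 0.1, 0.2]
grip_width: 0.0471
grip_force: 0.0
```

Emit:
move_arm(
  increments=[
    [0.5,0,0,0.36,0,0,0],
    [0.5,0,0,0.36,0,0,0],
    [0.5,0,0,0.36,0,0,0],
    [0.5,0.2,0,0,0,0,0],
    [0.5,0.2,0,0,0,0,0],
    [0.5,0.2,0,0,0,0,0],
    [0.5,0.1,0,0,0,0,0],
    [0.5,0.1,0,0,0,0,0],
    [0.5,0.1,0,0,0,0,0],
    [0.5,0.1,0,0,0,0,0],
    [0.5,0.1,0,0,0,0,0],
    [0.5,0.1,0,0,0,0,0],
    [0.5,0.1,0,0,0,0,0],
    [0.5,0.1,0,0,0,0,0],
    [0.5,0,0,0,0,0,0],
  ],
)

```text
time_s: 4.9
ee_pos: [0.5371, -0.0223, 0.0118]
eef_rot: [3.141, -0.0, 1.453]
force: [-0.1, -0.4, 0.3]
grip_width: 0.0469
grip_force: 0.0
```

Emit:
move_arm(
  increments=[
    [0.5,0.08,0,0,0,0,0],
    [0.5,0.08,0,0,0,0,0],
    [0.5,0.08,0,0,0,0,0],
    [0.5,0.08,0,0,0,0,0],
    [0.5,0.08,0,0,0,0,0],
  ],
)

```text
time_s: 5.4
ee_pos: [0.5394, -0.0031, 0.0118]
eef_rot: [3.141, 0.0, 1.452]
force: [-0.8, -5.4, 3.3]
grip_width: 0.047
grip_force: 2.8
```

```bash
python3 - <<'E'
from h import *
f=lambda i:cv2.resize(i,None,fx=3,fy=3,interpolation=cv2.INTER_CUBIC)
a=shot('top','t1')['color'][155:250,230:360]; b=shot('scene','s1')['color'][180:275,285:415]
cv2.imwrite('pics/c1.png',np.hstack([f(a),f(b)]))
o=ctrl.get_obs(); print(o['ee_pos'],o['force'])
E
```

```text
[ 0.53924216 -0.00260252  0.01163696] [ 0.47665126 -0.38439622  0.05778307]
```

View pics/c1.png

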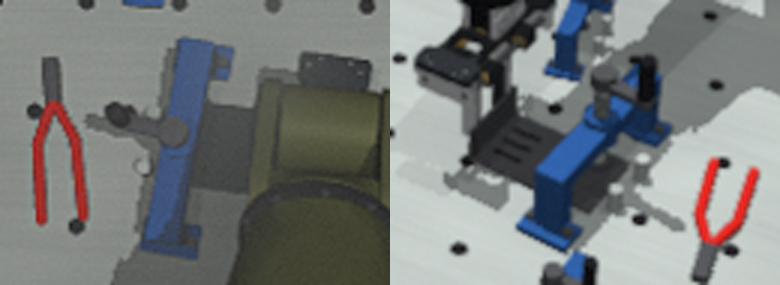

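The bracket is under the bridge and square against the fingers, about 12 mm short. The stop post tops are still clear at (645,158) and (615,200) in the picture. Next I'll creep on until contact.

Emit:
move_arm(
  increments=[
    [0.5,0.05,0,0,0,0,0],
    [0.5,0.05,0,0,0,0,0],
    [0.5,0.05,0,0,0,0,0],
    [0.5,0.04,0,0,0,0,0],
    [0.5,0.02,0,0,0,0,0],
  ],
)

```text
time_s: 6.0
ee_pos: [0.5403, 0.0069, 0.0116]
eef_rot: [3.142, 0.001, 1.453]
force: [-2.2, -13.9, 3.9]
grip_width: 0.047
grip_force: 7.0
```

Emit:
move_arm(
  increments=[
    [0.5,0.03,0,0,0,0,0],
    [0.5,0.03,0,0,0,0,0],
  ],
)

```text
time_s: 6.2
ee_pos: [0.5402, 0.0075, 0.0116]
eef_rot: [-3.141, 0.004, 1.452]
force: [-8.6, -37.4, 9.5]
grip_width: 0.0474
grip_force: 19.2
```

Firm contact where expected. To make it square on both posts, I'll back off, shut the fingers and press once at the flange centre, between the two posts.

Emit:
move_arm(
  increments=[
    [0.5,-0.1,0,0,0,0,0],
    [0.5,-0.1,0,0,0,0,0],
    [0,0,-0.06,0,0,0,0],
    [0,0,0,0,0,0,0],
    [0,0,0,0,0,0,0],
    [0,0,0,0,0,0,0],
    [0,0.08,0,0,0,0,0],
    [0,0.08,0,0,0,0,0],
    [0,0.02,0,0,0,0,0],
  ],
)

```text
time_s: 7.1
ee_pos: [0.5374, 0.0082, 0.0115]
eef_rot: [-3.141, 0.003, 1.453]
force: [-4.4, -26.4, 2.8]
grip_width: 0.0002
grip_force: 13.0
```

Emit:
move_arm(
  increments=[
    [0,0.03,0,0,0,0,0],
  ],
)

```text
time_s: 7.2
ee_pos: [0.5374, 0.0084, 0.0115]
eef_rot: [-3.141, 0.005, 1.453]
force: [-7.1, -39.0, 5.7]
grip_width: 0.0003
grip_force: 19.8
```

Emit:
move_arm(
  increments=[
    [0,-0.2,0,0,0,0,0],
    [0,-0.6,0,0,0,0,0],
    [0,-0.6,0,-0.3,0,0,0],
    [0,-0.6,0,-0.8,0,0,0],
    [0.4,-0.6,0,-0.8,0,0,0],
    [0.4,-0.6,0,-0.8,0,0,0],
    [0.4,0,0,-0.8,0,0,0],
    [0.4,0,0,-0.8,0,0,0],
    [0.4,0,0,-0.5,0,0,0],
    [0.4,0,0,0,0,0,0],
  ],
)

```text
time_s: 8.2
ee_pos: [0.52, -0.1476, 0.2552]
eef_rot: [3.136, 0.001, 1.453]
force: [0.4, -0.2, -0.3]
grip_width: 0.0373
grip_force: 0.0
```

```bash
python3 - <<'E'
from h import *
f=lambda i:cv2.resize(i,None,fx=4,fy=4,interpolation=cv2.INTER_CUBIC)
a=shot('top','t2')['color'][155:250,230:330]; b=shot('scene','s2')['color'][180:275,315:415]
cv2.imwrite('pics/c2.png',np.hstack([f(a),f(b)]))
o=ctrl.get_obs(); print(o['ee_pos'],o['eef_rot'],o['force'],o['qpos'])
E
```

```text
[ 0.5189295  -0.14724071  0.2511116 ] [ 3.14155200e+00 -8.31526982e-05  1.45307084e+00] [ 0.13309832 -0.60177076 -0.66845826] [-3.44421703e-01  2.44606214e-01  1.48470544e+00  9.13066025e-05
  1.41226008e+00 -2.26710631e-01]
```

View pics/c2.png

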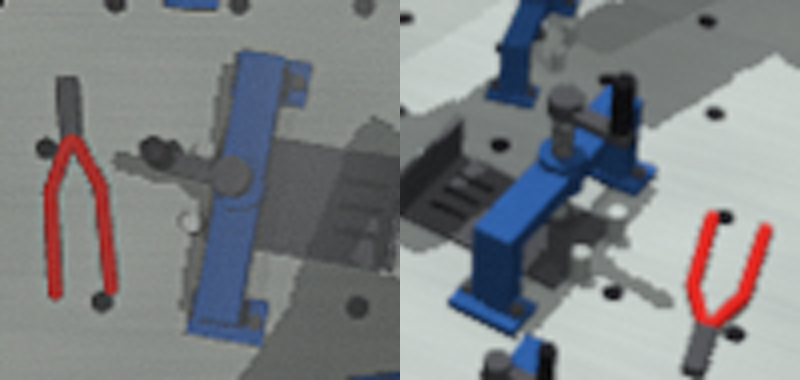

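The top half of the picture shows the hub at (233,176) and the handle top at (157,150). In the scene half the hub is at (567,98) and the handle at (626,80). The bracket lies under the bridge with its nose at the posts. I'll triangulate the hub and handle.

```bash
python3 - <<'E'
from h import *
P={n:ctrl.camera(n) for n in('top','scene')}
for nm,a,b,z in (('hub',(287.85,198.6),(356.4,204.1),.1507),('handle',(268.85,192.1),(371.1,199.6),.1927)):
    o1,d1=ray(P['top'],*a);o2,d2=ray(P['scene'],*b)
    A=sum(np.eye(3)-np.outer(d,d)/(d@d) for d in(d1,d2)); v=sum((np.eye(3)-np.outer(d,d)/(d@d))@o for o,d in((o1,d1),(o2,d2)))
    print(nm,np.linalg.solve(A,v),pt(P['top'],*a,z),pt(P['scene'],*b,z))
E
```

```text
hub [0.55075862 0.13632046 0.14301618] [0.55096872 0.13266799 0.1507    ] [0.55801869 0.14217266 0.1507    ]
handle [0.56174335 0.18408711 0.18650612] [0.56229589 0.17949418 0.1927    ] [0.56705781 0.18981311 0.1927    ]
```

Emit:
move_arm(
  increments=[
    [0.6,0.67,0.01,0,0,0,0],
    [0.6,0.67,0.01,0,0,0,0],
    [0.6,0.67,0.01,0,0,0,0],
    [0.6,0.67,0.01,0,0,0,0],
    [0.6,0.67,0.01,0,0,0,0],
    [0.6,0.67,0.01,0,0,0,0],
    [0.6,0.67,0.01,0,0,0,0],
    [0.6,0.67,0.01,0,0,0,0],
    [0.6,0.67,0.01,0,0,0,0],
    [0.6,0.67,0.01,0,0,0,0],
    [0.6,0,0,0.48,0,0,0],
    [0.6,0,0,0.48,0,0,0],
    [0.6,0,0,0.48,0,0,0],
    [0.6,0,0,0.48,0,0,0],
    [0.6,0,0,0,0,0,0],
  ],
)

```text
time_s: 9.9
ee_pos: [0.5615, 0.1842, 0.1512]
eef_rot: [-3.135, 0.003, 1.453]
force: [0.0, -0.6, 1.1]
grip_width: 0.0562
grip_force: 0.0
```

```bash
python3 - <<'E'
from h import *
f=lambda i:cv2.resize(i,None,fx=4,fy=4,interpolation=cv2.INTER_CUBIC)
a=shot('top','t3')['color'][155:250,230:330]; b=shot('scene','s3')['color'][140:235,315:415]
cv2.imwrite('pics/c3.png',np.hstack([f(a),f(b)]))
o=ctrl.get_obs(); print(o['ee_pos'],o['eef_rot'],o['force'],o['qpos'])
E
```

```text
[0.56317512 0.18457598 0.15527584] [-3.14040912e+00  4.28173558e-04  1.45280976e+00] [-0.12075732 -1.16145157  1.13276252] [2.54899048e-01 4.37919152e-01 1.45255652e+00 3.41339087e-05
 1.25237517e+00 3.72875157e-01]
```

View pics/c3.png

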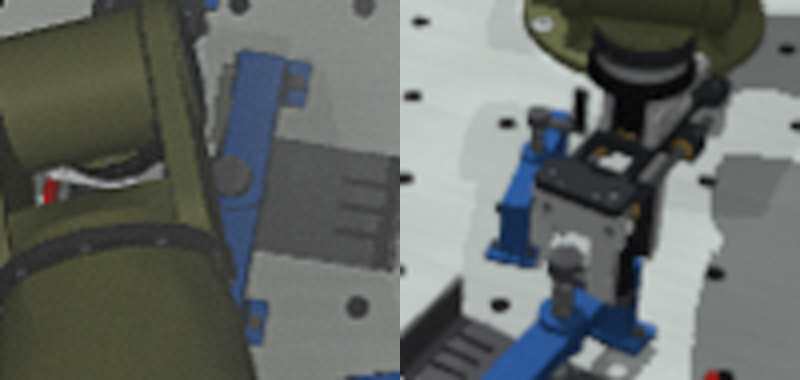

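The gripper hides the handle in both views (scene half, around (600,240)), with no contact force. I'll close lightly and check that the width reads about 18 mm.

Emit:
move_arm(
  increments=[
    [0.1,0,0,0,0,0,0],
    [0.1,0,0,0,0,0,0],
    [0.1,0,0,0,0,0,0],
    [0.1,0,0,0,0,0,0],
    [0.1,0,0,0,0,0,0],
  ],
  force=15,
)

```text
time_s: 10.5
ee_pos: [0.5634, 0.1846, 0.1557]
eef_rot: [3.141, -0.0, 1.453]
force: [3.4, 1.1, 1.5]
grip_width: 0.0199
grip_force: 1.7
```

Emit:
move_arm(
  increments=[
    [0.1,0,0,0,0,0,0],
    [0.1,0,0,0,0,0,0],
    [0.1,0,0,0,0,0,0],
  ],
)

```text
time_s: 10.8
ee_pos: [0.5636, 0.1847, 0.1557]
eef_rot: [3.141, -0.0, 1.453]
force: [2.6, 1.2, 1.7]
grip_width: 0.0177
grip_force: 15.0
```

Handle gripped (17.7 mm, 15 N). Now I'll compute the circle steps.

```bash
python3 -c "
import numpy as np
c=.12+.3*np.arange(0,36);d=np.diff(np.c_[np.cos(c),np.sin(c)],axis=0)
for i,r in enumerate(d):print(i+1,'c%.2f'%c[i+1],'[0.1, %.3f, %.3f, 0.012, 0, 0, 0],'%tuple(r))"
```

```text
1 c0.42 [0.1, -0.080, 0.288, 0.012, 0, 0, 0],
2 c0.72 [0.1, -0.161, 0.252, 0.012, 0, 0, 0],
3 c1.02 [0.1, -0.228, 0.193, 0.012, 0, 0, 0],
4 c1.32 [0.1, -0.275, 0.117, 0.012, 0, 0, 0],
5 c1.62 [0.1, -0.297, 0.030, 0.012, 0, 0, 0],
6 c1.92 [0.1, -0.293, -0.059, 0.012, 0, 0, 0],
7 c2.22 [0.1, -0.262, -0.143, 0.012, 0, 0, 0],
8 c2.52 [0.1, -0.208, -0.214, 0.012, 0, 0, 0],
9 c2.82 [0.1, -0.136, -0.266, 0.012, 0, 0, 0],
10 c3.12 [0.1, -0.051, -0.294, 0.012, 0, 0, 0],
11 c3.42 [0.1, 0.038, -0.296, 0.012, 0, 0, 0],
12 c3.72 [0.1, 0.124, -0.272, 0.012, 0, 0, 0],
13 c4.02 [0.1, 0.199, -0.223, 0.012, 0, 0, 0],
14 c4.32 [0.1, 0.256, -0.154, 0.012, 0, 0, 0],
15 c4.62 [0.1, 0.290, -0.072, 0.012, 0, 0, 0],
16 c4.92 [0.1, 0.298, 0.017, 0.012, 0, 0, 0],
17 c5.22 [0.1, 0.280, 0.105, 0.012, 0, 0, 0],
18 c5.52 [0.1, 0.237, 0.183, 0.012, 0, 0, 0],
19 c5.82 [0.1, 0.172, 0.244, 0.012, 0, 0, 0],
20 c6.12 [0.1, 0.092, 0.284, 0.012, 0, 0, 0],
21 c6.42 [0.1, 0.004, 0.299, 0.012, 0, 0, 0],
22 c6.72 [0.1, -0.085, 0.287, 0.012, 0, 0, 0],
23 c7.02 [0.1, -0.165, 0.249, 0.012, 0, 0, 0],
24 c7.32 [0.1, -0.232, 0.189, 0.012, 0, 0, 0],
25 c7.62 [0.1, -0.277, 0.112, 0.012, 0, 0, 0],
26 c7.92 [0.1, -0.298, 0.025, 0.012, 0, 0, 0],
27 c8.22 [0.1, -0.292, -0.064, 0.012, 0, 0, 0],
28 c8.52 [0.1, -0.260, -0.147, 0.012, 0, 0, 0],
29 c8.82 [0.1, -0.205, -0.218, 0.012, 0, 0, 0],
30 c9.12 [0.1, -0.131, -0.268, 0.012, 0, 0, 0],
31 c9.42 [0.1, -0.046, -0.295, 0.012, 0, 0, 0],
32 c9.72 [0.1, 0.043, -0.296, 0.012, 0, 0, 0],
33 c10.02 [0.1, 0.129, -0.270, 0.012, 0, 0, 0],
34 c10.32 [0.1, 0.203, -0.220, 0.012, 0, 0, 0],
35 c10.62 [0.1, 0.259, -0.150, 0.012, 0, 0, 0],
```

Emit:
move_arm(
  increments=[
    [0.1,-0.08,0.288,0.012,0,0,0],
    [0.1,-0.161,0.252,0.012,0,0,0],
    [0.1,-0.228,0.193,0.012,0,0,0],
    [0.1,-0.275,0.117,0.012,0,0,0],
    [0.1,-0.297,0.03,0.012,0,0,0],
  ],
)

```text
time_s: 11.3
ee_pos: [0.6023, 0.128, 0.1529]
eef_rot: [3.138, -0.002, 1.453]
force: [14.1, 4.6, -2.9]
grip_width: 0.0175
grip_force: 14.9
```

Emit:
move_arm(
  increments=[
    [0.1,-0.293,-0.059,0.012,0,0,0],
    [0.1,-0.262,-0.143,0.012,0,0,0],
    [0.1,-0.208,-0.214,0.012,0,0,0],
    [0.1,-0.136,-0.266,0.012,0,0,0],
    [0.1,-0.051,-0.294,0.012,0,0,0],
  ],
)

```text
time_s: 11.8
ee_pos: [0.5502, 0.0804, 0.151]
eef_rot: [3.131, 0.007, 1.449]
force: [24.4, -42.6, 3.6]
grip_width: 0.0533
grip_force: 24.7
```

Something is off: the fingers were forced open to 53 mm with 45 N. Looking before going on.

```bash
python3 - <<'E'
from h import *
f=lambda i:cv2.resize(i,None,fx=4,fy=4,interpolation=cv2.INTER_CUBIC)
a=shot('top','t4')['color'][155:250,230:330]; b=shot('scene','s4')['color'][150:245,300:400]
cv2.imwrite('pics/c4.png',np.hstack([f(a),f(b)]))
o=ctrl.get_obs(); print(o)
E
```

```text
{'time_s': 11.9, 'qpos': array([ 0.0833316 ,  0.35656324,  1.57675476, -0.01088491,  1.20002957,
        0.20985355]), 'joint_vel': array([-0.00552403,  0.02727306, -0.03645537, -0.00833432,  0.00728697,
        0.00062331]), 'tau': array([ 29.37952816, -56.29772186, -23.76416981,  10.94688982,
         4.86468628,  -1.50603343]), 'ee_pos': array([0.54947554, 0.07986723, 0.15116677]), 'eef_rot': array([3.13142757, 0.00824068, 1.44813463]), 'force': array([ 25.02687877, -46.38263746,  -2.61281032]), 'moment': array([-8.39150796, -4.36151959, -1.50522742]), 'grip_force': 26.09226644039154, 'grip_width': 0.05201362616113746}
```

View pics/c4.png

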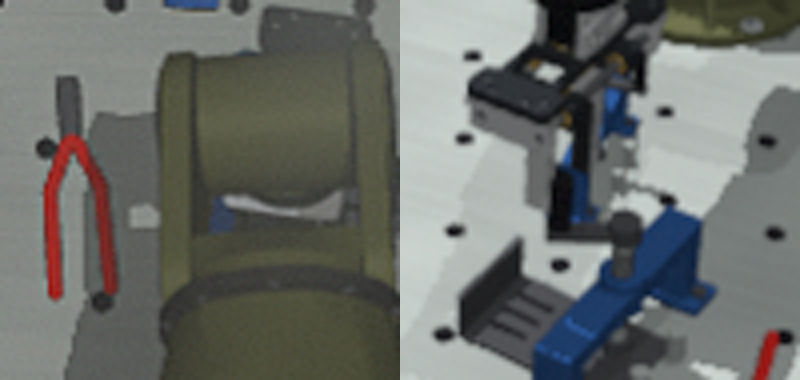

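The handle (scene half, around (562,205)) lagged at c≈2.7 and is wedged against one finger. Holding a fixed tool yaw was the mistake. I'll release and lift off, then turn the tool with the crank so the finger line stays tangential.

Emit:
move_arm(
  increments=[
    [0.9,0,0,0,0,0,0],
    [0.9,0,0,0,0,0,0],
    [0.9,0,0,-0.2,0,0,0],
    [0.9,0,0,-0.5,0,0,0],
    [0.9,0,0,-0.7,0,0,0],
    [0.9,-0.8,0,-0.7,0,0,0],
    [0.9,-0.8,0,0,0,0,0],
    [0.9,-0.8,0,0,0,0,0],
    [0.9,-0.8,0,0,0,0,0],
    [0.9,0,0,0,0,0,0],
  ],
  force=60,
)

```text
time_s: 12.9
ee_pos: [0.5274, -0.0739, 0.2522]
eef_rot: [-3.141, 0.001, 1.449]
force: [-0.3, -0.1, 0.2]
grip_width: 0.0847
grip_force: 0.0
```

```bash
python3 - <<'E'
from h import *
f=lambda i:cv2.resize(i,None,fx=4,fy=4,interpolation=cv2.INTER_CUBIC)
a=shot('top','t5')['color'][155:250,230:330]; b=shot('scene','s5')['color'][170:265,305:405]
cv2.imwrite('pics/c5.png',np.hstack([f(a),f(b)]))
o=ctrl.get_obs(); print(o['time_s'],o['ee_pos'],o['eef_rot'],o['force'],o['qpos'])
E
```

```text
13.0 [ 0.52798189 -0.07067559  0.25219874] [-3.14079183e+00 -1.82555560e-04  1.45111073e+00] [-1.26300596  0.50199115 -1.36245482] [-2.01889901e-01  2.29093501e-01  1.50126780e+00  1.17661862e-04
  1.41204446e+00 -8.22230293e-02]
```

View pics/c5.png

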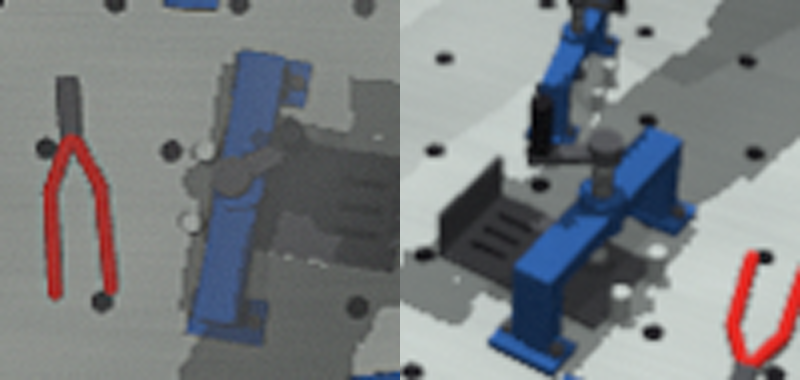

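The top half shows the hub at (233,176) and the handle top at (290,135); the scene half shows the hub at (606,145) and the handle at (543,92). Nothing else has moved. Next I'll work out the crank angle and plan.

```bash
python3 - <<'E'
from fit import *
P={n:ctrl.camera(n) for n in('top','scene')}
ob=[('top',hub,(287.85,198.6)),('top',han,(302.1,188.35)),('scene',hub,(356.1,205.8)),('scene',han,(340.35,192.6))]
ob2=[(a,(lambda s,b=b:b([0,0,0,s[2]+0])) ,u) for a,b,u in ob]
g=lambda s:[s[0],s[1],1.4525,s[2]]
def res(s):
    q=g(s); return np.concatenate([proj(P[a],R(1.4525)@(np.array(b(q))/1000)+[q[0],q[1],0])[0]-u for a,b,u in ob])
r=least_squares(res,[.553,.137,2.6],x_scale=[.01,.01,.1]); x=r.x; print(x,np.round(r.fun,1))
for h in (x[:2],[.553,.137]):
    a=1.4525-x[2]; print('handle',np.array(h)+.05*np.array([np.cos(a),np.sin(a)]))
E
```

```text
[0.55327776 0.13745573 2.59453791] [-1.5 -0.7 -0.2  0.2 -0.6 -1.9 -0.9  0.2]
handle [0.57406486 0.0919816 ]
handle [0.5737871  0.09152587]
```

Crank is at 2.59 rad, handle at (0.574, 0.092). I'll place the tool above it with yaw 2.0 (tool x radial) before lowering.

Emit:
move_arm(
  increments=[
    [0.5,0.667,0.105,0,0,0,0],
    [0.5,0.667,0.105,0,0,0,0],
    [0.5,0.667,0.105,0,0,0,0],
    [0.5,0.667,0.105,0,0,0,0],
    [0.5,0.667,0.105,0,0,0,0],
    [0.5,0,0,0,0,0,-0.137],
    [0.5,0,0,0,0,0,-0.137],
    [0.5,0,0,0,0,0,-0.137],
    [0.5,0,0,0,0,0,-0.137],
    [0.5,0,0,0,0,0,0],
    [0.5,0,0,0,0,0,0],
  ],
)

```text
time_s: 14.2
ee_pos: [0.5738, 0.0931, 0.2523]
eef_rot: [-3.141, -0.0, 1.998]
force: [1.2, 0.0, 0.0]
grip_width: 0.0469
grip_force: 0.0
```

Emit:
move_arm(
  increments=[
    [0.5,0,0,0.5,0,0,0],
    [0.5,0,0,0.5,0,0,0],
    [0.5,0,0,0.5,0,0,0],
    [0.5,0,0,0.54,0,0,0],
    [0.24,0,0,0,0,0,0],
    [0.24,0,0,0,0,0,0],
    [0.24,0,0,0,0,0,0],
    [0.24,0,0,0,0,0,0],
  ],
)

```text
time_s: 15.0
ee_pos: [0.5749, 0.0923, 0.152]
eef_rot: [3.139, 0.001, 2.0]
force: [2.4, -0.9, 1.3]
grip_width: 0.0229
grip_force: 1.4
```

Emit:
move_arm(
  increments=[
    [0.24,0.01,-0.14,0.005,0,0,0.14],
    [0.24,0.01,-0.14,0.005,0,0,0.14],
    [0.24,0.01,-0.14,0.005,0,0,0.14],
    [0.24,0.01,-0.14,0.005,0,0,0.14],
    [0.24,0.01,-0.14,0.005,0,0,0.14],
    [0.24,0.01,-0.14,0.005,0,0,0.14],
    [0.24,0.01,-0.14,0.005,0,0,0.14],
  ],
)

```text
time_s: 15.7
ee_pos: [0.5273, 0.095, 0.1499]
eef_rot: [3.139, -0.001, 1.014]
force: [3.3, -0.9, 0.0]
grip_width: 0.0224
grip_force: 1.5
```

```bash
cat > st.py <<'E'
from h import *
o=ctrl.get_obs(); p=o['ee_pos']; d=p[:2]-[.553,.137]; a=np.arctan2(d[1],d[0])
print('t',o['time_s'],'p',p.round(4),'yaw',o['eef_rot'][2].round(3),'r',np.hypot(*d).round(4),'c mod2pi',((1.4525-a)%6.2832).round(3),'F',o['force'].round(1),'w',round(o['grip_width'],4),'gf',round(o['grip_force'],1),'q6',o['qpos'][5].round(2),
 'F in tang(cw),rad',np.round([o['force'][:2]@[np.sin(a),-np.cos(a)],o['force'][:2]@[np.cos(a),np.sin(a)]],1))
E
python3 st.py
```

```text
t 15.7 p [0.5273 0.095  0.1499] yaw 1.014 r 0.0492 c mod2pi 3.572 F [ 3.3 -0.9  0. ] w 0.0224 gf 1.5 q6 0.67 F in tang(cw),rad [-3.3 -1. ]
```

Works well: 3.3 N of pure tangential drag. Continuing.

Emit:
move_arm(
  increments=[
    [0.24,0.01,-0.14,0.005,0,0,0.14],
    [0.24,0.01,-0.14,0.005,0,0,0.14],
    [0.24,0.01,-0.14,0.005,0,0,0.14],
    [0.24,0.01,-0.14,0.005,0,0,0.14],
    [0.24,0.01,-0.14,0.005,0,0,0.14],
    [0.24,0.01,-0.14,0.005,0,0,0.14],
    [0.24,0.01,-0.14,0.005,0,0,0.14],
    [0.24,0.01,-0.14,0.005,0,0,0.14],
    [0.24,0.01,-0.14,0.005,0,0,0.14],
    [0.24,0.01,-0.14,0.005,0,0,0.14],
    [0.24,0.01,-0.14,0.005,0,0,0.14],
    [0.24,0,0,0,0,0,0],
  ],
)

```text
time_s: 16.9
ee_pos: [0.51, 0.1632, 0.1466]
eef_rot: [-3.141, -0.001, -0.522]
force: [0.5, -0.7, 0.2]
grip_width: 0.0229
grip_force: 0.0
```

```bash
python3 st.py
```

```text
t 16.9 p [0.51   0.1632 0.1466] yaw -0.522 r 0.0504 c mod2pi 5.141 F [ 0.5 -0.7  0.2] w 0.0229 gf 0.0 q6 2.33 F in tang(cw),rad [-0.4 -0.8]
```

Emit:
move_arm(
  increments=[
    [0.5,0,0,0,0,0,0],
    [0.5,0,0,0,0,0,0],
    [0.5,0,0,-0.5,0,0,0],
    [0.5,0,0,-0.7,0,0,0],
    [0.5,0,0,0,0,0,-0.1428],
    [0.5,0,0,0,0,0,-0.1428],
    [0.5,0,0,0,0,0,-0.1428],
    [0.5,0,0,0,0,0,-0.1428],
    [0.5,0,0,0,0,0,-0.1428],
    [0.5,0,0,0,0,0,-0.1428],
    [0.5,0,0,0,0,0,-0.1428],
    [0.5,0,0,0,0,0,-0.1428],
    [0.5,0,0,0,0,0,-0.1428],
    [0.5,0,0,0,0,0,-0.1428],
    [0.5,0,0,0,0,0,-0.1428],
    [0.5,0,0,0,0,0,-0.1428],
    [0.5,0,0,0,0,0,-0.1428],
    [0.5,0,0,0,0,0,-0.1428],
  ],
)

```text
time_s: 18.7
ee_pos: [0.5095, 0.1626, 0.206]
eef_rot: [3.141, -0.0, 1.488]
force: [-0.6, -0.1, -0.4]
grip_width: 0.0468
grip_force: 0.0
```

Emit:
move_arm(
  increments=[
    [0.5,0,0,0,0,0,-0.1428],
    [0.5,0,0,0,0,0,-0.1428],
    [0.5,0,0,0,0,0,-0.1428],
    [0.5,0,0,0,0,0,-0.1428],
    [0.5,0,0,0,0,0,-0.1428],
    [0.5,0,0,0,0,0,-0.1428],
    [0.5,0,0,0,0,0,-0.1428],
    [0.5,0,0,0,0,0,-0.1428],
    [0.5,0,0,0,0,0,0],
    [0.5,0,0,0,0,0,0],
  ],
)

```text
time_s: 19.7
ee_pos: [0.5096, 0.1627, 0.206]
eef_rot: [3.142, 0.0, 2.619]
force: [0.5, 0.8, 0.2]
grip_width: 0.0472
grip_force: 0.0
```

```bash
python3 st.py
```

```text
t 19.7 p [0.5096 0.1627 0.206 ] yaw 2.619 r 0.0505 c mod2pi 5.128 F [0.5 0.8 0.2] w 0.0472 gf 0.0 q6 -0.81 F in tang(cw),rad [ 1. -0.]
```

Tool x now points outward, so the row signs flip. Lowering, closing and sweeping on.

Emit:
move_arm(
  increments=[
    [0.5,0,0,0.7,0,0,0],
    [0.5,0,0,0.5,0,0,0],
    [0.24,0,0,0,0,0,0],
    [0.24,0,0,0,0,0,0],
    [0.24,0,0,0,0,0,0],
    [0.24,0,0,0,0,0,0],
    [0.24,-0.01,0.14,0.005,0,0,0.14],
    [0.24,-0.01,0.14,0.005,0,0,0.14],
    [0.24,-0.01,0.14,0.005,0,0,0.14],
    [0.24,-0.01,0.14,0.005,0,0,0.14],
    [0.24,-0.01,0.14,0.005,0,0,0.14],
    [0.24,-0.01,0.14,0.005,0,0,0.14],
  ],
)

```text
time_s: 20.9
ee_pos: [0.5429, 0.187, 0.1452]
eef_rot: [3.141, 0.0, 1.776]
force: [-2.6, -2.3, -0.2]
grip_width: 0.0225
grip_force: 1.3
```

```bash
python3 st.py
```

```text
t 20.9 p [0.5429 0.187  0.1452] yaw 1.776 r 0.051 c mod2pi 5.966 F [-2.6 -2.3 -0.2] w 0.0225 gf 1.3 q6 0.06 F in tang(cw),rad [-3.  -1.7]
```

Emit:
move_arm(
  increments=[
    [0.24,-0.01,0.14,0.005,0,0,0.14],
    [0.24,-0.01,0.14,0.005,0,0,0.14],
    [0.24,-0.01,0.14,0.005,0,0,0.14],
    [0.24,-0.01,0.14,0.005,0,0,0.14],
    [0.24,-0.01,0.14,0.005,0,0,0.14],
    [0.24,-0.01,0.14,0.005,0,0,0.14],
    [0.24,-0.01,0.14,0.005,0,0,0.14],
    [0.24,-0.01,0.14,0.005,0,0,0.14],
    [0.24,-0.01,0.14,0.005,0,0,0.14],
    [0.24,-0.01,0.14,0.005,0,0,0.14],
    [0.24,-0.01,0.14,0.005,0,0,0.14],
    [0.24,-0.01,0.14,0.005,0,0,0.14],
    [0.24,-0.01,0.14,0.005,0,0,0.14],
    [0.24,-0.01,0.14,0.005,0,0,0.14],
  ],
)

```text
time_s: 22.3
ee_pos: [0.6032, 0.1293, 0.1418]
eef_rot: [-3.14, -0.002, -0.184]
force: [3.1, 2.6, -1.2]
grip_width: 0.0229
grip_force: 2.0
```

```bash
python3 st.py
```

```text
t 22.3 p [0.6032 0.1293 0.1418] yaw -0.184 r 0.0508 c mod2pi 1.606 F [ 3.1  2.6 -1.2] w 0.0229 gf 2.0 q6 1.91 F in tang(cw),rad [-3.   2.7]
```

Emit:
move_arm(
  increments=[
    [0.24,-0.01,0.14,0.005,0,0,0.14],
    [0.24,-0.01,0.14,0.005,0,0,0.14],
    [0.24,-0.01,0.14,0.005,0,0,0.14],
    [0.5,0,0,0,0,0,0],
    [0.5,0,0,0,0,0,0],
    [0.5,0,0,-0.5,0,0,0],
    [0.5,0,0,-0.7,0,0,0],
    [0.5,0,0,0,0,0,-0.1428],
    [0.5,0,0,0,0,0,-0.1428],
    [0.5,0,0,0,0,0,-0.1428],
    [0.5,0,0,0,0,0,-0.1428],
    [0.5,0,0,0,0,0,-0.1428],
    [0.5,0,0,0,0,0,-0.1428],
    [0.5,0,0,0,0,0,-0.1428],
    [0.5,0,0,0,0,0,-0.1428],
    [0.5,0,0,0,0,0,-0.1428],
    [0.5,0,0,0,0,0,-0.1428],
    [0.5,0,0,0,0,0,-0.1428],
  ],
)

```text
time_s: 24.1
ee_pos: [0.5947, 0.1099, 0.2004]
eef_rot: [3.141, -0.0, 0.983]
force: [-0.9, 0.5, 0.6]
grip_width: 0.0466
grip_force: 0.0
```

Emit:
move_arm(
  increments=[
    [0.5,0,0,0,0,0,-0.1428],
    [0.5,0,0,0,0,0,-0.1428],
    [0.5,0,0,0,0,0,-0.1428],
    [0.5,0,0,0,0,0,-0.1428],
    [0.5,0,0,0,0,0,-0.1428],
    [0.5,0,0,0,0,0,-0.1428],
    [0.5,0,0,0,0,0,-0.1428],
    [0.5,0,0,0,0,0,-0.1428],
    [0.5,0,0,0,0,0,-0.1428],
    [0.5,0,0,0,0,0,-0.1428],
    [0.5,0,0,0,0,0,-0.1428],
    [0.5,0,0,0,0,0,0],
    [0.5,0,0,0,0,0,0],
  ],
)

```text
time_s: 25.4
ee_pos: [0.5946, 0.1098, 0.2003]
eef_rot: [3.142, 0.0, 2.542]
force: [-1.0, -0.7, 0.2]
grip_width: 0.0471
grip_force: 0.0
```

```bash
python3 st.py
```

```text
t 25.4 p [0.5946 0.1098 0.2003] yaw 2.542 r 0.0497 c mod2pi 2.031 F [-1.  -0.7  0.2] w 0.0471 gf 0.0 q6 -0.85 F in tang(cw),rad [ 1.1 -0.4]
```

Emit:
move_arm(
  increments=[
    [0.5,0,0,0.7,0,0,0],
    [0.5,0,0,0.5,0,0,0],
    [0.24,0,0,0,0,0,0],
    [0.24,0,0,0,0,0,0],
    [0.24,0,0,0,0,0,0],
    [0.24,0,0,0,0,0,0],
    [0.24,0.01,-0.14,0.005,0,0,0.14],
    [0.24,0.01,-0.14,0.005,0,0,0.14],
    [0.24,0.01,-0.14,0.005,0,0,0.14],
    [0.24,0.01,-0.14,0.005,0,0,0.14],
    [0.24,0.01,-0.14,0.005,0,0,0.14],
    [0.24,0.01,-0.14,0.005,0,0,0.14],
    [0.24,0,0,0,0,0,0],
  ],
)

```text
time_s: 26.7
ee_pos: [0.5598, 0.088, 0.1397]
eef_rot: [3.14, 0.0, 1.701]
force: [0.2, 0.1, 0.5]
grip_width: 0.0225
grip_force: 0.0
```

```bash
python3 st.py
```

```text
t 26.7 p [0.5598 0.088  0.1397] yaw 1.701 r 0.0495 c mod2pi 2.885 F [0.2 0.1 0.5] w 0.0225 gf 0.0 q6 -0.04 F in tang(cw),rad [-0.2 -0. ]
```

c≈9.17 by tool position. I'll take two more steps, then watch the force at each one.

Emit:
move_arm(
  increments=[
    [0.24,0.01,-0.14,0.005,0,0,0.14],
    [0.24,0.01,-0.14,0.005,0,0,0.14],
  ],
)

```text
time_s: 26.9
ee_pos: [0.5465, 0.0883, 0.1391]
eef_rot: [3.139, -0.0, 1.423]
force: [2.6, 0.6, 2.0]
grip_width: 0.0228
grip_force: 1.5
```

Emit:
move_arm(
  increments=[
    [0.24,0.003,-0.07,0.002,0,0,0.07],
  ],
)

```text
time_s: 27.0
ee_pos: [0.5428, 0.0889, 0.139]
eef_rot: [3.14, -0.0, 1.353]
force: [1.8, -0.7, 0.4]
grip_width: 0.0225
grip_force: 1.7
```

```bash
python3 st.py
```

```text
t 27.0 p [0.5428 0.0889 0.139 ] yaw 1.353 r 0.0491 c mod2pi 3.232 F [ 1.8 -0.7  0.4] w 0.0225 gf 1.7 q6 0.31 F in tang(cw),rad [-1.9  0.3]
```

Emit:
move_arm(
  increments=[
    [0.24,0.003,-0.07,0.002,0,0,0.07],
  ],
)

```text
time_s: 27.1
ee_pos: [0.5398, 0.0898, 0.139]
eef_rot: [3.139, -0.001, 1.286]
force: [4.0, -2.6, 1.4]
grip_width: 0.0227
grip_force: 2.1
```

Emit:
move_arm(
  increments=[
    [0.24,0.003,-0.07,0.002,0,0,0.07],
  ],
)

```text
time_s: 27.2
ee_pos: [0.5366, 0.0909, 0.1389]
eef_rot: [3.139, -0.001, 1.216]
force: [4.8, -1.7, 1.6]
grip_width: 0.0227
grip_force: 2.5
```

Emit:
move_arm(
  increments=[
    [0.24,0.003,-0.07,0.001,0,0,0.07],
  ],
)

```text
time_s: 27.3
ee_pos: [0.5335, 0.0922, 0.1389]
eef_rot: [3.139, -0.001, 1.146]
force: [5.5, -1.9, 1.8]
grip_width: 0.0225
grip_force: 3.0
```

```bash
python3 st.py
```

```text
t 27.3 p [0.5335 0.0922 0.1389] yaw 1.146 r 0.0489 c mod2pi 3.434 F [ 5.5 -1.9  1.8] w 0.0225 gf 3.0 q6 0.53 F in tang(cw),rad [-5.8 -0.5]
```

Torque is rising (5.8 N). Tightening further.

Emit:
move_arm(
  increments=[
    [0.24,0.003,-0.07,0.001,0,0,0.07],
    [0.24,0.003,-0.07,0.001,0,0,0.07],
  ],
)

```text
time_s: 27.5
ee_pos: [0.5276, 0.0955, 0.1388]
eef_rot: [3.138, -0.002, 1.006]
force: [6.7, -4.3, 1.0]
grip_width: 0.023
grip_force: 3.8
```

Emit:
move_arm(
  increments=[
    [0.24,0.003,-0.07,0.001,0,0,0.07],
    [0.24,0.003,-0.07,0.001,0,0,0.07],
  ],
)

```text
time_s: 27.7
ee_pos: [0.5221, 0.0995, 0.1388]
eef_rot: [3.138, -0.002, 0.866]
force: [7.9, -5.6, 0.6]
grip_width: 0.0226
grip_force: 4.7
```

```bash
python3 st.py
```

```text
t 27.7 p [0.5221 0.0995 0.1388] yaw 0.866 r 0.0485 c mod2pi 3.712 F [ 7.9 -5.6  0.6] w 0.0226 gf 4.7 q6 0.83 F in tang(cw),rad [-9.7 -0.7]
```

Emit:
move_arm(
  increments=[
    [0.24,0.003,-0.07,0.001,0,0,0.07],
    [0.24,0.003,-0.07,0.001,0,0,0.07],
  ],
)

```text
time_s: 27.9
ee_pos: [0.5174, 0.1043, 0.1387]
eef_rot: [3.138, -0.003, 0.726]
force: [8.9, -7.2, 1.0]
grip_width: 0.023
grip_force: 5.5
```

Emit:
move_arm(
  increments=[
    [0.24,0.003,-0.07,0.001,0,0,0.07],
    [0.24,0.003,-0.07,0.001,0,0,0.07],
  ],
)

```text
time_s: 28.1
ee_pos: [0.5133, 0.1097, 0.1386]
eef_rot: [3.138, -0.003, 0.586]
force: [9.3, -9.3, 0.2]
grip_width: 0.0228
grip_force: 6.3
```

```bash
python3 st.py
```

```text
t 28.1 p [0.5133 0.1097 0.1386] yaw 0.586 r 0.0482 c mod2pi 3.991 F [ 9.3 -9.3  0.2] w 0.0228 gf 6.3 q6 1.13 F in tang(cw),rad [-12.9  -2.3]
```

12.9 N at the handle, so it is tight. Releasing and clearing away.

Emit:
move_arm(
  increments=[
    [0.5,0,0,0,0,0,0],
    [0.5,0,0,0,0,0,0],
    [0.5,0,0,-0.5,0,0,0],
    [0.5,0,0,-0.7,0,0,0],
    [0.5,0,0,-0.7,0,0,0],
    [0.5,0,0,-0.5,0,0,0],
    [0.5,0,0.7,0,0,0,0],
    [0.5,0,0.7,0,0,0,0],
    [0.5,0,0.7,0,0,0,0],
    [0.5,0,0.7,0,0,0,0],
    [0.5,-0.5,0.7,0,0,0,0],
    [0.5,-0.5,0.7,0,0,0,0],
    [0.5,-0.5,0.7,0,0,0,0],
    [0.5,0,0,0,0,0,0],
  ],
)

```text
time_s: 29.5
ee_pos: [0.5836, -0.1396, 0.2575]
eef_rot: [3.141, 0.0, 0.584]
force: [-0.1, 0.6, 0.0]
grip_width: 0.0469
grip_force: 0.0
```

```bash
python3 - <<'E'
from h import *
f=lambda i:cv2.resize(i,None,fx=4,fy=4,interpolation=cv2.INTER_CUBIC)
a=shot('top','t6')['color'][155:250,230:330]; b=shot('scene','s6')['color'][170:265,305:405]
cv2.imwrite('pics/c6.png',np.hstack([f(a),f(b)]))
o=ctrl.get_obs(); print(o['time_s'],o['ee_pos'],o['force'])
E
```

```text
29.6 [ 0.58402887 -0.1358568   0.25762902] [0.46624659 0.89579826 0.6011454 ]
```

View pics/c6.png

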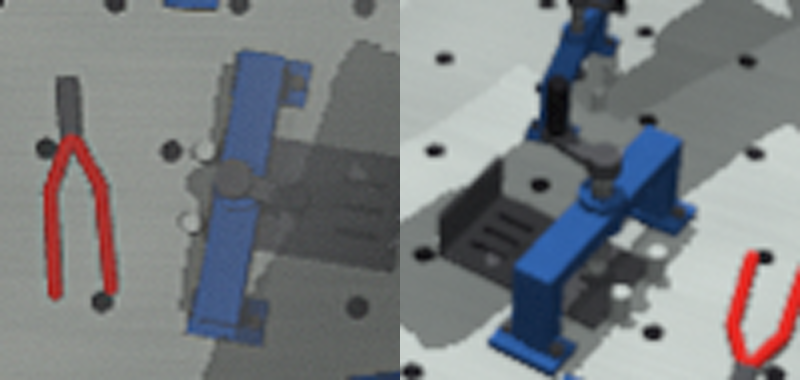

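The final view shows the bracket nose at the posts (left half: posts (203,150) and (190,222)), the handle at (300,195), and pliers and panels unmoved. I'll check the crank angle after springback, and compare the bystander and bracket positions with the first pictures.

```bash
python3 - <<'E'
from fit import *
P={n:ctrl.camera(n) for n in('top','scene')}
t=lambda u,v:(230+u/4-.4,155+v/4-.4); s=lambda u,v:(305+(u-400)/4-.4,170+v/4-.4)
ob=[('top',hub,t(234,180)),('top',han,t(300,195)),('scene',hub,s(604,153)),('scene',han,s(557,83))]
def res(x): return np.concatenate([proj(P[a],R(1.4525)@(np.array(b([0,0,0,x[2]]))/1000)+[x[0],x[1],0])[0]-u for a,b,u in ob])
r=least_squares(res,[.553,.137,9.9],x_scale=[.01,.01,.1]); print(r.x,r.fun.round(1))
for n in P:
    a=cv2.imread(f'pics/{n}0.png')
    for k in('bracket','leaf_a','pliers','offcut'):
        print(n,k,[(round(d['conf'],2),np.round(d['centre']).tolist()) for d in ctrl.cut_out(k,P[n])[:2]])
# bracket flange predicted at home vs. image: edge residual print
H=np.array([.5523,.1373,0]); 
print(proj(P['scene'],[H+R(1.4525)@np.array(q) for q in([-.12,.045,.045],[-.12,-.045,.045],[-.12,-.045,0])]).round(1).tolist(), s(500,158),s(441,208),s(443,252))
E
```

```text
[0.55142078 0.13568949 9.59746382] [-0.7 -0.4 -1.2 -0.4 -0.7 -1.1 -0.9 -1.4]
top bracket [(0.97, [206.0, 316.0])]
top leaf_a [(0.94, [210.0, 195.0])]
top pliers [(0.9, [202.0, 244.0])]
top offcut [(0.74, [210.0, 314.0]), (0.65, [241.0, 449.0])]
scene bracket []
scene leaf_a [(0.97, [205.0, 213.0]), (0.84, [261.0, 452.0])]
scene pliers [(0.64, [248.0, 389.0])]
scene offcut [(0.84, [183.0, 246.0])]
[[329.0, 206.9], [314.2, 222.2], [314.1, 232.4]] (329.6, 209.1) (314.85, 221.6) (315.35, 232.6)
```

Crank rests at about 9.6 rad after springback, past contact at 9.4. The bracket flange is within about 2 px of its predicted home position, and the bystanders match the first pictures. Handing in.

```bash
python3 -c "
from station import ctrl
print(ctrl.hand_in())"
```

```text
the job is handed in; nothing more can be done
None
```

The job is handed in at about 30 s, with no verdict shown: the bracket was pressed home against both stop posts, the clamp was wound to about 13 N at the handle and sits near 9.6 rad (contact at 9.4), and the panels, pliers and offcut look undisturbed. On the first winding try the handle slipped in the grip and pressed the fingers with about 50 N, over the 40 N body limit, though I believe only the fingers touched.

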